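# Refit the belt cover of the bench lathe and lock its quarter-turn stud

## Robot

A 6-joint arm with a two-finger parallel gripper is mounted at the origin on the work surface. World frame = base frame: x ahead of the robot, y to its left, z up, the work surface at z = 0. Lengths are in m, angles in rad, forces in N, time in s.
With the tool pointing down it reaches from about 0.25 to 0.775 m from the base axis. Payload 4 kg.
Tool frame: the origin (TCP) lies midway between the tips of the shut fingers; the grasp point (between the pads) lies 19 mm behind it; z points along the fingers, y is the line along which they close (so a half turn about z gives the same grasp; the last joint's range is limited). The gripper opens to 94 mm and grips with 3 to 60 N. Pads are 16 mm wide; open, the fingers measure 119 mm over their backs; the gripper's body (75 mm by 177 mm) begins 78 mm behind the grasp point.
Start: joints at [1.117, 0.087, 1.371, -0, 1.684, -0.103], TCP at [0.189, 0.517, 0.206] pointing down, gripper open.
Joint ranges: [-3.1, 3.1], [-0.76, 2.03], [0.27, 2.55], [-1.08, 4.22], [0.17, 2.65], [-2.57, 2.57]. Speed limits (rad/s): [2.79, 2.79, 3.14, 3.14, 3.14, 3.14].

## Interface

Orientations are given as a unit quaternion [w, x, y, z].
In Python, from rig import sense, grab_frame, calibration, sign_off, cut_out, place_of gives the robot as it stands.
- The arm moves only by the shell command python3 -m handwheel 'ROWS' [FORCE]. ROWS is a JSON object whose one key "steps" holds a list of rows, each an object of numbers: "tx", "ty", "tz": the shift along the tool's x, y, z in m; "rx", "ry", "rz": the turn, a rotation vector about the tool's x, y, z in degrees; "claw": the opening, from 0 (shut) to 1 (fully open). A call has 1 to 20 rows; each row shifts and turns the commanded pose from where the row before left it, along the tool's axes as they then stand; what a row does not reach is not made up. A row lasts 1/10 s, in which the tool goes at most 50 mm and 8.59 degrees, less where a joint would pass 70% of its speed; a pose out of reach is approached as far as the arm can. A call with a gripper value outside its range is refused whole. The fingers move at their own pace and stop on an object; FORCE is the grip in N (left out, the last holds). Time passes only in rows, so rows that do not move let the fingers close. It gives the time, the measured TCP pose, the force, the opening and the grip force at its end, in the units of the state.
- sense(): the state, without advancing time (a new reading comes with each control period).
- grab_frame(name): name is "side" or "top" or "wrist"; returns (picture, depth): 480x640x3 uint8, red, green, blue; 480x640 float32, m along the optical axis (not along the pixel's ray), 0 where there is no reading.
- calibration(name): a dict with "fx", "fy", "cx", "cy" (pixels), "T" (4x4, takes a point from camera to world coordinates). Camera axes: x right, y up, looking along -z (the intrinsics and any distortion apply to the point x, -y, -z); pixel columns grow to the right and rows downward; lengths in m; the calibration is good to about 2 mm. A picture is of the moment at which its call begins: read the wrist's pose just before it. calibration takes no time and is no camera call; for the wrist camera it gives the pose at the moment of the call.
- sign_off(): hands the job in; it is judged then, once.
Trained networks look in the newest picture that a camera, given by its name, has taken for a name from the list of things; names that differ only in an ending like _2 or _b are one class to them, and where a whole thing is asked for, a point or a joint stands for the part that bears it (a point fixed in the world has none). Each returns a list of dicts, best first, with "conf" (0 to 1); they miss things now and then, are a little off and sometimes report something else, mostly with a low value. They report only what shows in the picture. A call takes as long as a camera call. They do not tell look-alikes from the thing itself.
- cut_out(camera, target): "pixels" (480x640 bool, what is visible of it) and "position" ([column, row] in pixels, amid what is visible of it).
- place_of(camera, target): "position" ([column, row] in pixels: a listed point, or the origin of a listed thing).
The state is a dict: "clock": time; "joints": joint angles; "qvel": joint speeds; "tau": joint torques, N m; "tool_pos": TCP position; "tool_rot": TCP orientation; "ft_force": force on the tool from outside, world axes, zero at the start; "moment": the same for the moment, N m; "width": finger opening in m; "gripper_force": force on a finger pad.
Only numpy, scipy, OpenCV 4.12 (cv2) and the standard library are available. Lean on these libraries where they do the work, as an engineer would, in place of code of your own. Each camera call takes 0.05 s, during which the arm holds its last target. There are 200 camera calls.

## Task

The drive belt of the small wood lathe has been changed: put the loose red cover back over the opening in the top of the headstock so that it lies flat, push its sprung wing stud in and turn it a quarter turn clockwise until it locks, then let go. Press only about as hard as the spring asks for, never lean on the headstock with real weight, and leave everything else on the bench where it stands.

Things in the scene. Friction and masses are not known exactly. Their poses are not given: they have to be found in the camera images.
- lathe: Green bench wood lathe, fixed. Sizes in mm. Origin on the bench under the middle of the headstock; x to the back, y along the spindle to the black handwheel (reaches y = 120; bed, bowl blank and tailstock lie to -y), z up. Headstock 140 (x) by 170 (y), flat top 215 high, with an opening 75.5 (x) by 103 (y). Bowl blank y -116 to -164, its top 226 high. Its front control panel reaches x = -115.
- opening (a point): Middle of the opening, on the headstock's flat top; axes as the lathe's. The fitted cover's origin comes here, its x and y parallel to these axes; half a turn round fits as well. The skirt has 1.25 mm play each side.
- slot (a point): Middle of the slot in the receptacle strap across the opening: 9 mm below opening as drawn, but the strap is adjustable and stands up to 5 mm higher or lower, unmeasured. Slot 30 (lathe x) by 8 mm for the cross-pin. Lands 4 mm and an anvil plate 8.2 mm below the strap's top: the pin turns between them with 1.2 mm to spare. A quarter turn from the slot the lands have a notch 10 wide, 2.5 deep.
- cover: Loose red steel cover, 230 to 340 g in all: plate 90 (x) by 118 (y) by 3 mm; under it a locating skirt 73 by 100.5 mm, 6 deep, tapering in by 1.5 a side; wing stud in its middle. Origin: middle of the plate's underside, z up. It starts on the bench on its skirt, origin 6 mm up. Fitted, the plate lies flat on the headstock's top. It may be carried by the wing.
- wing (a point): Middle of the top of the stud's black wing, 44.5 mm above the cover's origin while the stud is out; turns and sinks with the stud. Wing: 30 long (this point's x), 10 thick (y), 18 mm high, a pale line on its top. It stands on a black flange of radius 16 mm, top 18 mm below here, which turns with it; fingertips may push on it. The cross-pin under the cover is parallel to the wing: 22 by 4 by 3 mm.
- stud_press (a joint): Stud pushed into the cover, m: 0 = out, limit 0.0195. Spring: 2 N at 0 plus 0.25 N per mm. On the fitted cover the pin is below the lands, free to turn, only past 0.0075 to 0.0175, and meets the firm anvil 0.0012 further, depending on the strap: push till the anvil is just felt. Locked, it springs back 2.5 mm from the lands. Loading the lathe with over 20 N, down or up, is too hard.
- stud (a joint): Stud turned clockwise seen from above, rad, relative to the cover: 0 = wing and pin along the cover's x, the only place where the pin passes the slot (within 0.12); pi/2 = quarter turn; end stop 1.7. Starts at 0 to 0.3. 0.04 N m of friction holds it; under the lands turning takes up to 0.15 N m; let go part-way, it stays. At the quarter, let go, the pin springs up into the notch: locked.
- bowl: Striped turned wooden bowl, 120 across, 42 high; leave alone. Origin at its underside.
- cup: Striped turned wooden beaker, 72 across, 80 high; leave alone. Origin at its underside.
- puzzle_box: Inlaid wooden box 110 by 75 by 50; leave alone. Origin at its underside.
- doll: Small turned reddish wooden figure, 52 across, 90 high; leave alone. Origin at its underside.
- glue: White glue bottle, 52 across, 140 high; leave alone. Origin at its underside.
- screwdriver: Orange-handled screwdriver lying on the bench; leave alone. Origin at its underside.
- spare_pulley: Aluminium stepped pulley, 64 across, 28 high; leave alone. Origin at its underside.
Mind the look-alikes: they are no part of the job. Of the things like the cover, leave any that is blue; of the rest the larger one is meant.

How it is judged:
On the way, in this order (a step that is already met when the one before it is completed fails the run):
1. the cover lies in its opening, flat on the headstock (distance between cover and opening below 0.004 m and angle between cover's own z axis and vertical below 0.03 rad), for 0.05 s.
2. the stud is pushed in under the strap and turned to the quarter (value of joint stud above 1.45 rad and value of joint stud_press above 0.004 m), for 0.1 s.
At the end, for the whole second after the job is handed in: The cover lies in its opening: origin within 4 mm of the opening's middle, level within 0.03 rad, square to the lathe within 0.06 rad, at rest. The stud, let go, is turned at least 1.45 rad clockwise and stays pushed in by more than 4 mm, held by its notch (all of step 1 and all of step 2 and angle between the y axis of cover and the y axis of lathe, either way round below 0.06 rad and linear speed of cover below 0.01 m/s); the robot touches nothing.
It fails at once if the cover and its stud load the lathe with more than 20 N (pressed or pulled) (contact force between cover and lathe above 20 N).
It fails at once if the fingers push on the lathe with more than 20 N (contact force between the fingers and lathe above 20 N).
It fails at once if one of the other things on the bench is moved by more than 30 mm (distance of any of bowl, cup, puzzle_box, doll, glue, screwdriver, spare_pulley from where it was at the start of the episode above 0.03 m).
It also fails if it takes over 64 s, if anything falls off the work surface, if the arm or the gripper's body presses on something with over 40 N, if the wrist force passes 120 N, or if a joint passes its speed limit or range.

## Working session

There is one attempt and no reset: what is moved stays moved. The work goes in short steps, Python scripts to look and compute and a shell command to move; the robot and the scene stay as the last step left them, time stands still between calls to the robot, and variables do not carry over. Pictures are saved under pics/ and viewed, at most 10 in all, crops included, and the job is handed in when it is done.

```bash
mkdir -p pics
cat > h.py <<'E'
import numpy as np, cv2
from rig import *
from scipy.spatial.transform import Rotation as R
def world(cam,u,v,d,c=None):
    c=c or calibration(cam); T=np.array(c["T"])
    u,v,d=map(np.asarray,(u,v,d))
    p=np.stack([(u-c["cx"])/c["fx"]*d,-(v-c["cy"])/c["fy"]*d,-d,np.ones_like(d)],-1)
    return (p@T.T)[...,:3]
def cloud(cam,mask,dep):
    v,u=np.nonzero(mask&(dep>0)); return world(cam,u,v,dep[v,u])
def ray(cam,u,v,z):
    a=world(cam,u,v,1.0);o=np.array(calibration(cam)["T"])[:3,3]
    return o+(a-o)*(z-o[2])/(a[2]-o[2])
def save(n,p): cv2.imwrite("pics/"+n,p[...,::-1])
E
python3 - <<'E'
from h import *
for c in("top","side"):
    p,d=grab_frame(c); save(c+"0.png",p); np.savez(c+"0.npz",p=p,d=d)
    print(c,{k:v for k,v in calibration(c).items()})
    for t in("cover","wing","lathe","opening","slot","bowl","cup","puzzle_box","doll","glue","screwdriver","spare_pulley"):
        for r in place_of(c,t):
            if r["conf"]>.3:
                u,v=map(int,r["position"]); 
                print(c,t,round(r["conf"],2),np.round(r["position"],1),world(c,u,v,d[min(v,479),min(u,639)]).round(3))
print(sense()["clock"],sense()["ft_force"],sense()["tool_rot"])
E
```

```text
top {'fx': 492.4967869336196, 'fy': 492.4967869336196, 'cx': 325.2933919116194, 'cy': 235.98567215212964, 'T': array([[ 0.01168079,  0.98273467, -0.18465138,  0.28844251],
       [-0.999805  ,  0.00853796, -0.01780631,  0.12895737],
       [-0.01592234,  0.18482336,  0.98264276,  1.37165856],
       [ 0.        ,  0.        ,  0.        ,  1.        ]])}
top cover 0.78 [451.9 329.3] [ 0.291 -0.18   0.051]
top cover 0.75 [242.3 315.2] [0.322 0.378 0.018]
top cover 0.74 [289.7 258.5] [0.477 0.252 0.036]
top wing 0.64 [292.  255.1] [0.484 0.243 0.05 ]
top wing 0.45 [456.5 329.5] [ 0.291 -0.193  0.05 ]
top wing 0.42 [237.7 317.2] [0.316 0.391 0.019]
top lathe 0.62 [390.6 238.2] [ 0.528 -0.021  0.075]
top opening 0.96 [404.4 219.5] [ 0.551 -0.04   0.204]
top slot 0.8 [403.  224.3] [ 0.541 -0.039  0.194]
top bowl 0.85 [269.5 173.9] [0.727 0.318 0.012]
top cup 0.67 [334.4 297.1] [0.369 0.128 0.081]
top puzzle_box 0.75 [212.1 253.7] [0.487 0.46  0.053]
top doll 0.86 [340.7 168. ] [0.732 0.114 0.046]
top glue 0.82 [233.2 204.3] [0.625 0.41  0.048]
top screwdriver 0.59 [296.8 305.5] [0.351 0.2
[... 982 characters left out ...]
723 0.304 0.006]
side opening 0.36 [277. 209.] [0.481 0.435 0.024]
side slot 0.73 [350.3 267.1] [ 0.543 -0.041  0.203]
side slot 0.5 [384.1 255.4] [0.704 0.168 0.026]
side bowl 0.87 [371.3 227.4] [ 0.722  0.318 -0.001]
side cup 0.69 [262.9 293.4] [0.375 0.093 0.045]
side puzzle_box 0.93 [280.6 209.3] [0.489 0.431 0.026]
side puzzle_box 0.68 [408.1 274.7] [0.738 0.087 0.024]
side puzzle_box 0.46 [351.3 266.1] [ 0.549 -0.03   0.195]
side glue 0.75 [331.2 209.3] [0.629 0.4   0.021]
side screwdriver 0.53 [245.3 272.7] [0.352 0.208 0.015]
side spare_pulley 0.64 [383.3 253.5] [0.703 0.172 0.029]
1.3 [-0.14889323  0.39744178 -0.06667075] [2.42979323e-05 1.74501468e-01 9.84656912e-01 4.67776665e-05]
```

View pictures.

View pics/top0.png

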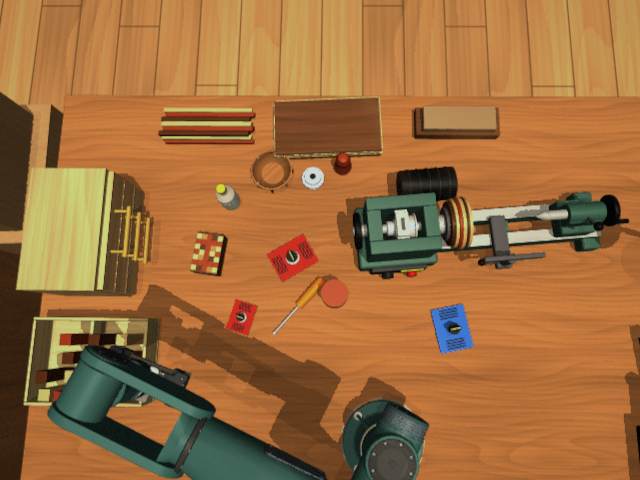

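View pics/side0.png

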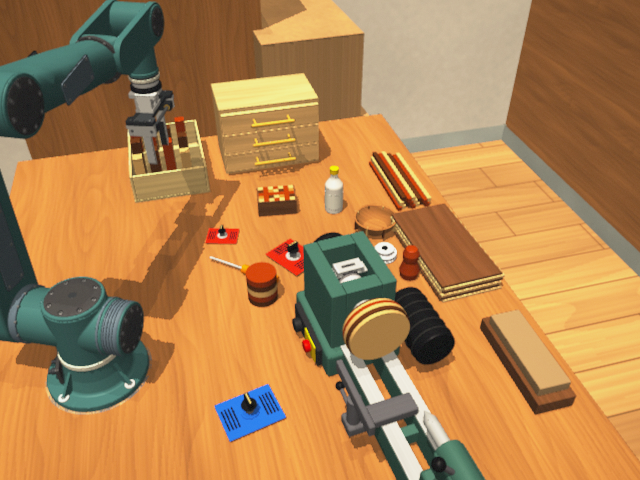

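Run:
```python
from h import *
z=np.load("top0.npz");p,d=z["p"],z["d"]
save("crop.png",cv2.resize(p[230:350,200:360],None,fx=4,fy=4,interpolation=2))
hsv=cv2.cvtColor(p,cv2.COLOR_RGB2HSV)
red=((hsv[...,0]<6)|(hsv[...,0]>174))&(hsv[...,1]>190)&(hsv[...,2]>110)
for n,(r0,r1,c0,c1) in {"big":(228,285,262,320),"small":(295,340,222,262)}.items():
    m=np.zeros(red.shape,bool);m[r0:r1,c0:c1]=red[r0:r1,c0:c1]
    m=cv2.morphologyEx(m.astype(np.uint8),cv2.MORPH_CLOSE,np.ones((9,9)))
    c=max(cv2.findContours(m,0,1)[0],key=cv2.contourArea)[:,0]
    w=np.array([ray("top",u,v,.009)[:2] for u,v in c],np.float32)
    print(n,cv2.minAreaRect(w*1000))
# opening rim/top of headstock
T=cloud("top",np.ones(d.shape,bool),d)
s=T[(abs(T[:,0]-.54)<.12)&(abs(T[:,1]+.03)<.13)&(T[:,2]>.2)&(T[:,2]<.225)]
print(len(s),np.median(s[:,2]),cv2.minAreaRect((s[:,:2]*1000).astype(np.float32)))
for t in("opening","slot"): pass
print(ray("top",404.4,219.5,.215),ray("side",348.4,263.3,.215),ray("top",292,255.1,.0505),ray("side",293.1,241.9,.0505))
```

```text
big ((483.1661376953125, 245.5894012451172), (88.71720886230469, 116.33777618408203), 30.840391159057617)
small ((317.5433349609375, 381.1363220214844), (62.349456787109375, 82.15851593017578), 73.82793426513672)
3462 0.21512318583409284 ((541.1111450195312, -42.115386962890625), (140.88780212402344, 242.97064208984375), 4.793072700500488)
[ 0.54768086 -0.03939989  0.215     ] [ 0.53892123 -0.04226852  0.215     ] [0.48315528 0.24261896 0.0505    ] [0.48594734 0.24973587 0.0505    ]
```

View pics/crop.png

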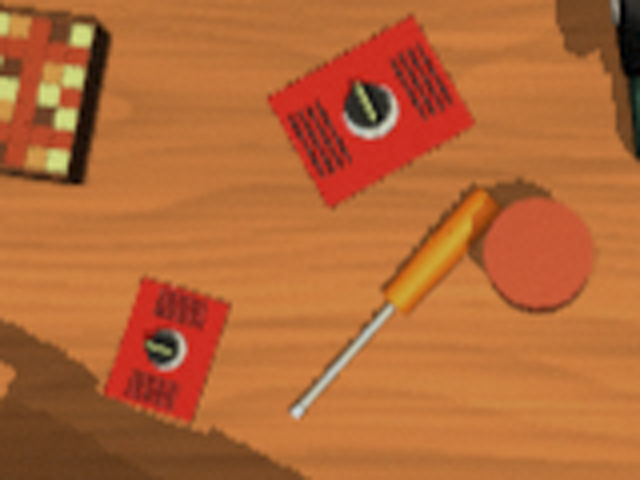

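Candidates in the top view are the large red plate (292,257), the small red plate (241,317) and the blue one (452,328). Blue is excluded. The red plate at (292,257) measures 89x116 mm against 62x82 for the other, so it is the cover. The crop confirms this, with its wing line about 6° clockwise of the plate's x. I'll move above it now.

```bash
python3 -m handwheel '{"steps":[{"tx":-0.041,"ty":-0.017,"tz":-0.005,"claw":0.5},{"tx":-0.041,"ty":-0.017,"tz":-0.005},{"tx":-0.041,"ty":-0.017,"tz":-0.005},{"tx":-0.041,"ty":-0.017,"tz":-0.005},{"tx":-0.041,"ty":-0.017,"tz":-0.005},{"tx":-0.041,"ty":-0.017},{"tx":-0.041,"ty":-0.017},{"tx":-0.041,"ty":-0.017},{"tx":-0.041,"ty":-0.017},{"rz":-7.5},{"rz":-7.5},{"rz":-7.5},{"rz":-7.5},{"rz":-7.5},{"rz":-7.5},{}]}'
cat >> h.py <<'E'
def to_tool(target):   # world target -> delta in tool axes
    s=sense();q=s["tool_rot"]
    return R.from_quat([q[1],q[2],q[3],q[0]]).inv().apply(np.array(target)-s["tool_pos"])
def yawy():
    q=sense()["tool_rot"];y=R.from_quat([q[1],q[2],q[3],q[0]]).as_matrix()[:,1];return np.degrees(np.arctan2(y[1],y[0]))
E
python3 - <<'E'
from h import *
s=sense();print(s["clock"],s["tool_pos"],yawy(),s["ft_force"],s["joints"])
p,d=grab_frame("wrist");save("w1.png",p);np.savez("w1.npz",p=p,d=d)
c=calibration("wrist");print(np.round(c["T"],3),c["fx"])
for t in("cover","wing"):
    for r in place_of("wrist",t): print(t,r["conf"],r["position"])
E
```

```text
1.3 [0.18902741 0.51650436 0.2055103 ] 69.90070412805713 [-0.14889323  0.39744178 -0.06667075] [ 1.11688508e+00  8.71678364e-02  1.37072592e+00 -2.11368713e-05
  1.68359558e+00 -1.03114740e-01]
[[ 0.343 -0.905 -0.251  0.117]
 [ 0.939  0.331  0.091  0.542]
 [ 0.    -0.267  0.964  0.384]
 [ 0.     0.     0.     1.   ]] 340.40730263564734
cover 0.67 [257.8, 340.3]
wing 0.85 [255.8, 357.6]invalid input at $.steps[0]: expected keys tx, ty, tz, rx, ry, rz, claw
```

View pics/w1.png

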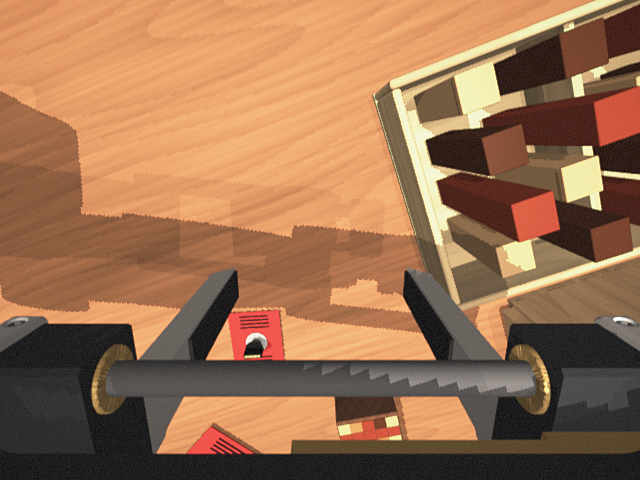

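The move was refused because every row needs all its keys. The arm has not moved, and this wrist view still shows the start pose, with the small red cover at (257,335). I'll send it again with full rows.

```bash
python3 -m handwheel '{"steps":[{"tx":-0.041,"ty":-0.017,"tz":-0.005,"rx":0,"ry":0,"rz":0,"claw":0.5},{"tx":-0.041,"ty":-0.017,"tz":-0.005,"rx":0,"ry":0,"rz":0,"claw":0.5},{"tx":-0.041,"ty":-0.017,"tz":-0.005,"rx":0,"ry":0,"rz":0,"claw":0.5},{"tx":-0.041,"ty":-0.017,"tz":-0.005,"rx":0,"ry":0,"rz":0,"claw":0.5},{"tx":-0.041,"ty":-0.017,"tz":-0.005,"rx":0,"ry":0,"rz":0,"claw":0.5},{"tx":-0.041,"ty":-0.017,"tz":0,"rx":0,"ry":0,"rz":0,"claw":0.5},{"tx":-0.041,"ty":-0.017,"tz":0,"rx":0,"ry":0,"rz":0,"claw":0.5},{"tx":-0.041,"ty":-0.017,"tz":0,"rx":0,"ry":0,"rz":0,"claw":0.5},{"tx":-0.041,"ty":-0.017,"tz":0,"rx":0,"ry":0,"rz":0,"claw":0.5},{"tx":0,"ty":0,"tz":0,"rx":0,"ry":0,"rz":-7.5,"claw":0.5},{"tx":0,"ty":0,"tz":0,"rx":0,"ry":0,"rz":-7.5,"claw":0.5},{"tx":0,"ty":0,"tz":0,"rx":0,"ry":0,"rz":-7.5,"claw":0.5},{"tx":0,"ty":0,"tz":0,"rx":0,"ry":0,"rz":-7.5,"claw":0.5},{"tx":0,"ty":0,"tz":0,"rx":0,"ry":0,"rz":-7.5,"claw":0.5},{"tx":0,"ty":0,"tz":0,"rx":0,"ry":0,"rz":-7.5,"claw":0.5},{"tx":0,"ty":0,"tz":0,"rx":0,"ry":0,"rz":0,"claw":0.5}]}'
python3 - <<'E'
from h import *
s=sense();print(s["clock"],s["tool_pos"],yawy(),s["ft_force"],s["joints"],s["width"])
p,d=grab_frame("wrist");save("w2.png",p);np.savez("w2.npz",p=p,d=d)
for t in("cover","wing"):
    for r in place_of("wrist",t): print(t,r["conf"],r["position"],ray("wrist",*r["position"],.0505 if t=="wing" else .006))
m=cut_out("wrist","cover")[0]["pixels"]
hsv=cv2.cvtColor(p,cv2.COLOR_RGB2HSV)
m=cv2.morphologyEx((((hsv[...,0]<6)|(hsv[...,0]>174))&(hsv[...,1]>190)&(hsv[...,2]>110)&(cv2.dilate(m.astype(np.uint8),np.ones((5,5)))>0)).astype(np.uint8),cv2.MORPH_CLOSE,np.ones((15,15)))
c=max(cv2.findContours(m,0,1)[0],key=cv2.contourArea)[:,0]
w=np.array([ray("wrist",u,v,.009)[:2] for u,v in c],np.float32)
print(cv2.minAreaRect(w*1000))
P=cloud("wrist",np.ones(d.shape,bool),d)
q=P[(np.hypot(P[:,0]-.483,P[:,1]-.2456)<.03)&(P[:,2]>.046)&(P[:,2]<.056)]
print(len(q),q.mean(0),cv2.minAreaRect((q[:,:2]*1000).astype(np.float32)))
E
```

```text
clock: 3.05
tool_pos: [0.483, 0.246, 0.2305]
tool_rot: [0.0, -0.215, 0.977, 0.0]
ft_force: [-0.5, 0.3, 0.4]
width: 0.0468
gripper_force: 0.0
3.05 [0.48298009 0.24601073 0.23050186] 114.88394413889162 [-0.52844919  0.28928667  0.36620441] [ 3.66459810e-01  6.58979405e-02  1.34431356e+00  5.25894308e-05
  1.73131849e+00 -1.63863486e+00] 0.0467863527651752
cover 0.98 [490.6, 125.9] [0.31722629 0.37992715 0.006     ]
cover 0.76 [320.6, 211.1] [0.48634329 0.2467724  0.006     ]
cover 0.36 [83.4, 153.1] [ 0.53913075 -0.02974817  0.006     ]
wing 0.95 [510.8, 124.1] [0.3178062  0.37887781 0.0505    ]
wing 0.72 [323.2, 219.1] [0.48505573 0.24926481 0.0505    ]
((456.03753662109375, 257.0443115234375), (42.17744445800781, 15.505705833435059), 44.91034698486328)
251 [0.48246792 0.2462245  0.04974378] ((482.9896545410156, 246.31228637695312), (29.868263244628906, 9.765869140625), 24.994342803955078)
```

View pics/w2.png

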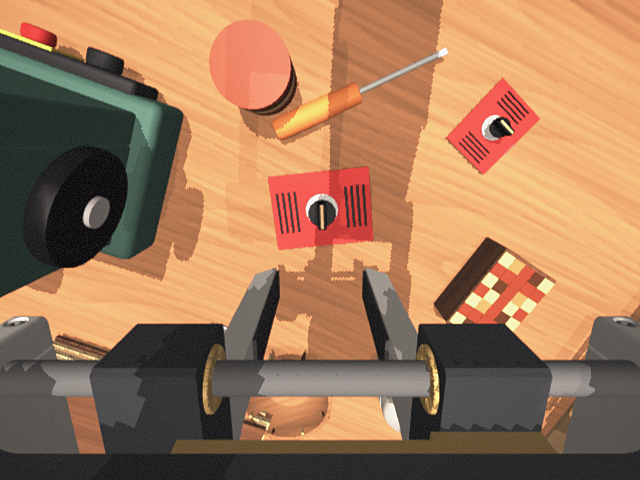

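The wrist view shows the target cover at (320,211) with its wing line upright, so it is already lined up with the fingers. The wing is at (0.4830,0.2463), angle 25.0°. Before grasping I'll take a close look at the opening while nothing is in the gripper.

```bash
python3 -m handwheel '{"steps":[{"tx":0.0085,"ty":-0.0355,"tz":-0.0125,"rx":0,"ry":0,"rz":0,"claw":0.5},{"tx":0.0085,"ty":-0.0355,"tz":-0.0125,"rx":0,"ry":0,"rz":0,"claw":0.5},{"tx":0.0085,"ty":-0.0355,"tz":-0.0125,"rx":0,"ry":0,"rz":0,"claw":0.5},{"tx":0.0085,"ty":-0.0355,"tz":-0.0125,"rx":0,"ry":0,"rz":0,"claw":0.5},{"tx":0.0085,"ty":-0.0355,"tz":-0.0125,"rx":0,"ry":0,"rz":0,"claw":0.5},{"tx":0.0085,"ty":-0.0355,"tz":-0.0125,"rx":0,"ry":0,"rz":0,"claw":0.5},{"tx":0.0085,"ty":-0.0355,"tz":-0.0125,"rx":0,"ry":0,"rz":0,"claw":0.5},{"tx":0.0085,"ty":-0.0355,"tz":-0.0125,"rx":0,"ry":0,"rz":0,"claw":0.5},{"tx":0,"ty":0,"tz":0,"rx":0,"ry":0,"rz":7,"claw":0.5},{"tx":0,"ty":0,"tz":0,"rx":0,"ry":0,"rz":7,"claw":0.5},{"tx":0,"ty":0,"tz":0,"rx":0,"ry":0,"rz":7,"claw":0.5},{"tx":0,"ty":0,"tz":0,"rx":0,"ry":0,"rz":0,"claw":0.5}]}'
python3 - <<'E'
from h import *
s=sense();print(s["tool_pos"],yawy(),s["ft_force"])
p,d=grab_frame("wrist");save("w3.png",p);np.savez("w3.npz",p=p,d=d)
np.save("w3T.npy",calibration("wrist")["T"])
for t in("opening","slot"):
    for r in place_of("wrist",t): print(t,r["conf"],r["position"],ray("wrist",*r["position"],.215 if t=="opening" else .206))
v,u=np.mgrid[0:480,0:640];P=world("wrist",u,v,d)
np.save("w3P.npy",P)
m=((abs(P[...,2]-.215)<.003)&(d>0)&(np.hypot(P[...,0]-.54,P[...,1]+.04)<.125)).astype(np.uint8)
print(m.sum(),np.median(P[m>0][:,2]))
cs,h=cv2.findContours(m,cv2.RETR_CCOMP,1)
for c,hh in zip(cs,h[0]):
    if cv2.contourArea(c)<1500: continue
    c=c[:,0];w=np.array([ray("wrist",a,b,.215)[:2] for a,b in c],np.float32)
    print("hole" if hh[3]>=0 else "outer",cv2.minAreaRect(w*1000))
E
```

```text
clock: 4.45
tool_pos: [0.5409, -0.0404, 0.3305]
tool_rot: [0.0, -0.033, 0.999, 0.0]
ft_force: [-0.6, -0.5, -0.1]
width: 0.0472
gripper_force: 0.0
[ 0.5408909  -0.04038793  0.33046757] 93.83127251455392 [-0.64269745 -0.54972318 -0.07317934]
opening 0.59 [542.6, 173.6] [0.47701205 0.14467727 0.215     ]
slot 0.79 [327.0, 230.1] [ 0.54192438 -0.03472506  0.206     ]
17611 0.21436341418846305
outer ((592.7720336914062, -36.74890899658203), (31.753602981567383, 80.23611450195312), 5.592926979064941)
outer ((539.1053466796875, -35.046630859375), (137.6145477294922, 168.6099853515625), 5.464372158050537)
```

View pics/w3.png

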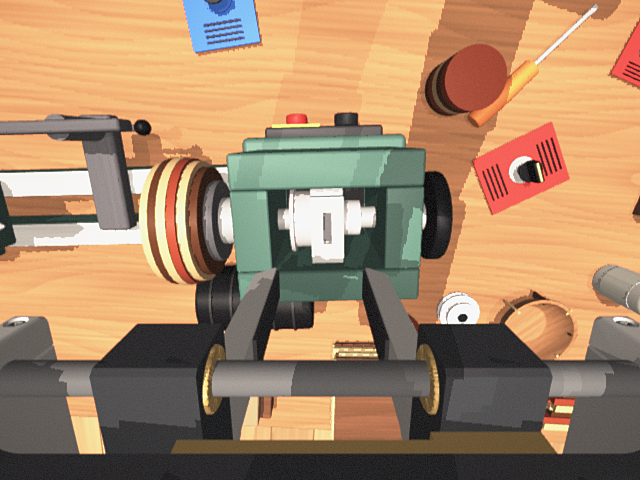

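The wrist view shows the headstock with its opening around (327,215), white strap and slot at (327,230). The outer outline fits 137.6x168.6 mm at yaw 5.46°. Next I'll refine using the opening's own edges.

Run:
```python
from h import *
P=np.load("w3P.npy");d=np.load("w3.npz")["d"]
Q=P[(abs(P[...,2]-.2145)<.003)&(d>0)]
def edges(yaw,c=np.array([.5395,-.0355])):
    a=np.radians(yaw);q=(Q[:,:2]-c)@np.array([[np.cos(a),-np.sin(a)],[np.sin(a),np.cos(a)]])
    return q*1000
def line(sel,pred):pass
for yaw in (5.5,):
    q=edges(yaw)
    # front/back inner edge: per y bin, largest x below 0 / smallest x above 0
    def prof(k,inner,side,lo,hi):
        o=1-k;b=np.arange(lo,hi,2.5);X=[];Y=[]
        for t in b:
            s=q[(abs(q[:,o]-t)<1.25)&(q[:,k]*side>(20 if inner else 0))&(q[:,k]*side<(72 if k==0 else 90))]
            s=s[:,k]*side
            if len(s)>2: X.append(t);Y.append(side*(s.min() if inner else s.max()))
        Y=np.array(Y);X=np.array(X);g=abs(Y-np.median(Y))<2.5
        f=np.polyfit(X[g],Y[g],1);return round(np.median(Y[g]),2),round(np.degrees(f[0]),2),g.sum()
    for n,a in dict(in_front=(0,1,-1,-45,45),in_back=(0,1,1,-45,45),in_r=(1,1,1,-30,30),in_l=(1,1,-1,-30,30),
        out_front=(0,0,-1,-70,70),out_back=(0,0,1,-70,70),out_r=(1,0,1,-60,60),out_l=(1,0,-1,-60,60)).items():
        print(n,prof(*a))
p=np.load("w3.npz")["p"];hs=P[(abs(P[...,0]-.54)<.03)&(abs(P[...,1]+.036)<.03)&(P[...,2]>.19)&(P[...,2]<.2125)]
print(np.histogram(hs[:,2],bins=np.arange(.19,.2135,.001)))
```

```text
in_front (np.float64(-37.72), np.float64(-0.08), np.int64(36))
in_back (np.float64(38.33), np.float64(0.09), np.int64(33))
in_r (np.float64(52.03), np.float64(0.16), np.int64(24))
in_l (np.float64(-50.91), np.float64(0.02), np.int64(24))
out_front (np.float64(-68.72), np.float64(0.04), np.int64(56))
out_back (np.float64(69.14), np.float64(-0.2), np.int64(34))
out_r (np.float64(84.81), np.float64(-0.12), np.int64(48))
out_l (np.float64(-83.76), np.float64(0.04), np.int64(48))
(array([  6,  20,  27,  11,  20, 107, 124,  25,   3,   6,   9,   6,  62,
       481, 889, 283,  13,   0,   0,   0,   0,   0,   0]), array([0.19 , 0.191, 0.192, 0.193, 0.194, 0.195, 0.196, 0.197, 0.198,
       0.199, 0.2  , 0.201, 0.202, 0.203, 0.204, 0.205, 0.206, 0.207,
       0.208, 0.209, 0.21 , 0.211, 0.212, 0.213]))
```

The opening centre is at (0.5398,-0.0349) with yaw 5.5°, and the strap is about 10 mm down. Now back over the cover.

```bash
python3 -m handwheel '{"steps":[{"tx":0,"ty":0,"tz":0,"rx":0,"ry":0,"rz":-7,"claw":0.5},{"tx":0,"ty":0,"tz":0,"rx":0,"ry":0,"rz":-7,"claw":0.5},{"tx":0,"ty":0,"tz":0,"rx":0,"ry":0,"rz":-7,"claw":0.5},{"tx":-0.0085,"ty":0.0355,"tz":0.0125,"rx":0,"ry":0,"rz":0,"claw":0.5},{"tx":-0.0085,"ty":0.0355,"tz":0.0125,"rx":0,"ry":0,"rz":0,"claw":0.5},{"tx":-0.0085,"ty":0.0355,"tz":0.0125,"rx":0,"ry":0,"rz":0,"claw":0.5},{"tx":-0.0085,"ty":0.0355,"tz":0.0125,"rx":0,"ry":0,"rz":0,"claw":0.5},{"tx":-0.0085,"ty":0.0355,"tz":0.0125,"rx":0,"ry":0,"rz":0,"claw":0.5},{"tx":-0.0085,"ty":0.0355,"tz":0.0125,"rx":0,"ry":0,"rz":0,"claw":0.5},{"tx":-0.0085,"ty":0.0355,"tz":0.0125,"rx":0,"ry":0,"rz":0,"claw":0.5},{"tx":-0.0085,"ty":0.0355,"tz":0.0125,"rx":0,"ry":0,"rz":0,"claw":0.5},{"tx":0,"ty":0,"tz":0.05,"rx":0,"ry":0,"rz":0,"claw":0.5},{"tx":0,"ty":0,"tz":0.05,"rx":0,"ry":0,"rz":0,"claw":0.5},{"tx":0,"ty":0,"tz":0,"rx":0,"ry":0,"rz":0,"claw":0.5}]}'
python3 - <<'E'
from h import *
s=sense();print(s["tool_pos"],yawy(),s["ft_force"])
p,d=grab_frame("wrist")
v,u=np.mgrid[0:480,0:640];P=world("wrist",u,v,d);P9=np.array([[ray("wrist",a,b,.009)[:2] for a in range(150,500)] for b in range(0,450)])
hsv=cv2.cvtColor(p,cv2.COLOR_RGB2HSV)
m=(((hsv[...,0]<6)|(hsv[...,0]>174))&(hsv[...,1]>180)&(hsv[...,2]>90)&(np.hypot(P[...,0]-.483,P[...,1]-.246)<.09)&(abs(P[...,2]-.009)<.006)).astype(np.uint8)
m=cv2.morphologyEx(m,cv2.MORPH_CLOSE,np.ones((9,9)))
c=max(cv2.findContours(m,0,1)[0],key=cv2.contourArea)[:,0]
w=np.array([ray("wrist",a,b,.009)[:2] for a,b in c],np.float32)
print("cover",cv2.minAreaRect(w*1000))
q=P[(np.hypot(P[...,0]-.483,P[...,1]-.2456)<.03)&(P[...,2]>.046)&(P[...,2]<.056)]
print("wing",len(q),q[:,2].mean(),cv2.minAreaRect((q[:,:2]*1000).astype(np.float32)))
save("w4.png",p)
E
```

```text
clock: 6.0
tool_pos: [0.4754, 0.2438, 0.12]
tool_rot: [-0.011, -0.217, 0.976, -0.002]
ft_force: [-1.1, 0.3, -1.4]
width: 0.0466
gripper_force: 0.0
[0.47535436 0.24381006 0.11999467] 115.02973328855504 [-1.13089957  0.27027035 -1.41537971]Traceback (most recent call last):
  File "<stdin>", line 4, in <module>
  File "h.py", line 12, in ray
    a=world(cam,u,v,1.0);o=np.array(calibration(cam)["T"])[:3,3]
  File "h.py", line 5, in world
    c=c or calibration(cam); T=np.array(c["T"])
           ~~~~~~~~~~~^^^^^
ValueError: time passes only in moves, steps and waits
```

Run:
```python
from h import *
p,d=grab_frame("wrist")
s=sense();print(s["clock"],s["tool_pos"],s["tool_rot"],yawy(),s["ft_force"],s["joints"])
v,u=np.mgrid[0:480,0:640];P=world("wrist",u,v,d)
hsv=cv2.cvtColor(p,cv2.COLOR_RGB2HSV)
m=(((hsv[...,0]<6)|(hsv[...,0]>174))&(hsv[...,1]>180)&(hsv[...,2]>90)&(np.hypot(P[...,0]-.483,P[...,1]-.246)<.09)&(abs(P[...,2]-.009)<.006)).astype(np.uint8)
m=cv2.morphologyEx(m,cv2.MORPH_CLOSE,np.ones((9,9)))
c=max(cv2.findContours(m,0,1)[0],key=cv2.contourArea)[:,0]
w=np.array([ray("wrist",a,b,.009)[:2] for a,b in c[::3]],np.float32)
print("cover",cv2.minAreaRect(w*1000))
q=P[(np.hypot(P[...,0]-.483,P[...,1]-.2456)<.03)&(P[...,2]>.046)&(P[...,2]<.056)]
print("wing",len(q),q[:,2].mean(),cv2.minAreaRect((q[:,:2]*1000).astype(np.float32)))
print("tool delta to grasp",to_tool([.4830,.2463,.035]))
```

```text
6.1 [0.48250408 0.24594142 0.130394  ] [-9.50832935e-04 -2.15984589e-01  9.76396302e-01 -1.23317729e-04] 114.94659714098687 [ 1.10918611 -0.72676858  0.77053138] [ 3.66665192e-01  9.67791909e-02  1.50970840e+00  3.83529179e-05
  1.53702227e+00 -1.63953289e+00]
cover ((476.105224609375, 269.33355712890625), (89.64066314697266, 69.76190185546875), 30.817956924438477)
wing 450 0.05415283192238572 ((486.86981201171875, 247.44708251953125), (29.645992279052734, 9.524353981018066), 25.19304847717285)
tool delta to grasp [-7.83095529e-04  9.97460956e-05  9.53926936e-02]
```

```bash
python3 -m handwheel '{"steps":[{"tx":0,"ty":0,"tz":0.03,"rx":0,"ry":0,"rz":0,"claw":0.5},{"tx":0,"ty":0,"tz":0.03,"rx":0,"ry":0,"rz":0,"claw":0.5},{"tx":0,"ty":0,"tz":0.025,"rx":0,"ry":0,"rz":0,"claw":0.5},{"tx":0,"ty":0,"tz":0.01,"rx":0,"ry":0,"rz":0,"claw":0.5},{"tx":0,"ty":0,"tz":0,"rx":0,"ry":0,"rz":0,"claw":0.5},{"tx":0,"ty":0,"tz":0,"rx":0,"ry":0,"rz":0,"claw":0},{"tx":0,"ty":0,"tz":0,"rx":0,"ry":0,"rz":0,"claw":0},{"tx":0,"ty":0,"tz":0,"rx":0,"ry":0,"rz":0,"claw":0},{"tx":0,"ty":0,"tz":0,"rx":0,"ry":0,"rz":0,"claw":0},{"tx":0,"ty":0,"tz":0,"rx":0,"ry":0,"rz":0,"claw":0}]}' 30
```

```text
clock: 7.1
tool_pos: [0.4831, 0.2464, 0.036]
tool_rot: [0.0, -0.216, 0.976, 0.0]
ft_force: [-0.5, 1.8, 1.4]
width: 0.0106
gripper_force: 1.1
```

```bash
python3 -m handwheel '{"steps":[{"tx":0,"ty":0,"tz":0,"rx":0,"ry":0,"rz":0,"claw":0},{"tx":0,"ty":0,"tz":0,"rx":0,"ry":0,"rz":0,"claw":0},{"tx":0,"ty":0,"tz":-0.005,"rx":0,"ry":0,"rz":0,"claw":0},{"tx":0,"ty":0,"tz":-0.02,"rx":0,"ry":0,"rz":0,"claw":0},{"tx":0,"ty":0,"tz":-0.03,"rx":0,"ry":0,"rz":0,"claw":0},{"tx":0,"ty":0,"tz":-0.03,"rx":0,"ry":0,"rz":0,"claw":0},{"tx":0,"ty":0,"tz":-0.03,"rx":0,"ry":0,"rz":0,"claw":0},{"tx":0,"ty":0,"tz":-0.03,"rx":0,"ry":0,"rz":0,"claw":0},{"tx":0,"ty":0,"tz":-0.03,"rx":0,"ry":0,"rz":0,"claw":0},{"tx":0,"ty":0,"tz":-0.03,"rx":0,"ry":0,"rz":0,"claw":0},{"tx":0,"ty":0,"tz":-0.03,"rx":0,"ry":0,"rz":0,"claw":0},{"tx":0,"ty":0,"tz":-0.03,"rx":0,"ry":0,"rz":0,"claw":0},{"tx":0,"ty":0,"tz":0,"rx":0,"ry":0,"rz":0,"claw":0},{"tx":0,"ty":0,"tz":0,"rx":0,"ry":0,"rz":0,"claw":0}]}' 30
python3 - <<'E'
from h import *
p,d=grab_frame("wrist");save("w5.png",p)
s=sense();print(s["tool_pos"],yawy(),s["ft_force"],s["width"],s["gripper_force"])
v,u=np.mgrid[0:480,0:640];P=world("wrist",u,v,d)
z0=s["tool_pos"][2]-.03
hsv=cv2.cvtColor(p,cv2.COLOR_RGB2HSV)
m=((d>0)&(abs(P[...,2]-z0)<.02)&(np.hypot(P[...,0]-.483,P[...,1]-.246)<.085)&(hsv[...,1]>150)&((hsv[...,0]<6)|(hsv[...,0]>174)))
q=P[m];A=np.c_[q[:,:2]-s["tool_pos"][:2],np.ones(len(q))];f=np.linalg.lstsq(A,q[:,2],rcond=None)[0];print(len(q),"plane",f,"z vs tcp",f[2]-s["tool_pos"][2])
print(cv2.minAreaRect((q[:,:2]*1000).astype(np.float32)))
E
```

```text
clock: 8.5
tool_pos: [0.4829, 0.2458, 0.2996]
tool_rot: [-0.0, -0.216, 0.976, -0.0]
ft_force: [0.6, -0.0, -3.2]
width: 0.0097
gripper_force: 29.9
[0.48242049 0.24565666 0.29814234] 114.88817860974602 [ 0.16183757  0.07145878 -2.59756855] 0.009732316169993144 29.939540326595306
15449 plane [-0.0032318  -0.0031072   0.27048706] z vs tcp -0.027655280769265878
((482.7478332519531, 244.7855682373047), (90.02020263671875, 118.21408081054688), 30.37883758544922)
```

View pics/w5.png

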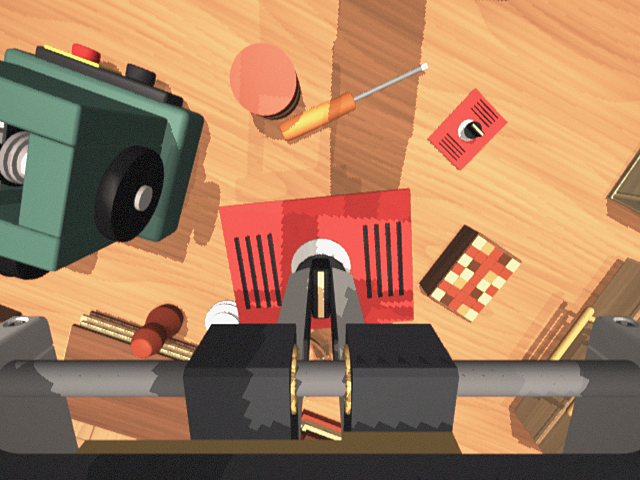

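The picture shows the cover held level by its wing around (320,255), with tilt about 0.004. Carrying it to the opening.

```bash
python3 -m handwheel '{"steps":[{"tx":0.0083,"ty":-0.0348,"tz":0,"rx":0,"ry":0,"rz":0,"claw":0},{"tx":0.0083,"ty":-0.0348,"tz":0,"rx":0,"ry":0,"rz":0,"claw":0},{"tx":0.0083,"ty":-0.0348,"tz":0,"rx":0,"ry":0,"rz":0,"claw":0},{"tx":0.0083,"ty":-0.0348,"tz":0,"rx":0,"ry":0,"rz":0,"claw":0},{"tx":0.0083,"ty":-0.0348,"tz":0,"rx":0,"ry":0,"rz":0,"claw":0},{"tx":0.0083,"ty":-0.0348,"tz":0,"rx":0,"ry":0,"rz":0,"claw":0},{"tx":0.0083,"ty":-0.0348,"tz":0,"rx":0,"ry":0,"rz":0,"claw":0},{"tx":0.0083,"ty":-0.0348,"tz":0,"rx":0,"ry":0,"rz":0,"claw":0},{"tx":0,"ty":0,"tz":0,"rx":0,"ry":0,"rz":5,"claw":0},{"tx":0,"ty":0,"tz":0,"rx":0,"ry":0,"rz":5,"claw":0},{"tx":0,"ty":0,"tz":0,"rx":0,"ry":0,"rz":5,"claw":0},{"tx":0,"ty":0,"tz":0,"rx":0,"ry":0,"rz":5,"claw":0},{"tx":0,"ty":0,"tz":0,"rx":0,"ry":0,"rz":5,"claw":0},{"tx":0,"ty":0,"tz":0,"rx":0,"ry":0,"rz":0,"claw":0},{"tx":0,"ty":0,"tz":0,"rx":0,"ry":0,"rz":0,"claw":0}]}' 30
cat > cov.py <<'E'
from h import *
p,d=grab_frame("wrist");s=sense();t=s["tool_pos"];print(t,yawy(),s["ft_force"],s["width"])
v,u=np.mgrid[0:480,0:640];P=world("wrist",u,v,d)
hsv=cv2.cvtColor(p,cv2.COLOR_RGB2HSV)
m=((d>0)&(abs(P[...,2]-t[2]+.03)<.02)&(np.hypot(P[...,0]-t[0],P[...,1]-t[1])<.085)&(hsv[...,1]>150)&((hsv[...,0]<6)|(hsv[...,0]>174)))
q=P[m];f=np.linalg.lstsq(np.c_[q[:,:2]-t[:2],np.ones(len(q))],q[:,2],rcond=None)[0]
print("plane",f,cv2.minAreaRect((q[:,:2]*1000).astype(np.float32)))
c=np.array([.5398,-.0349]);print("tool delta to centre",to_tool([*c,t[2]]))
E
python3 cov.py
```

```text
clock: 10.05
tool_pos: [0.5393, -0.0344, 0.2983]
tool_rot: [-0.002, -0.0, 1.0, 0.0]
ft_force: [0.1, -0.7, -3.8]
width: 0.0094
gripper_force: 29.9
[ 0.53945543 -0.03437899  0.29874212] 89.98870553745455 [ 1.07815512 -0.53693227 -2.54998792] 0.009269608307158823
plane [-0.00298347 -0.00090364  0.27114222] ((539.6083374023438, -35.1373176574707), (90.15745544433594, 117.92867279052734), 5.666623115539551)
tool delta to centre [-3.44669362e-04 -5.20942153e-04 -1.30980424e-06]
```

Aligned within 0.3 mm and 0.2°. Lowering now.

```bash
python3 -m handwheel '{"steps":[{"tx":0,"ty":0,"tz":0.02,"rx":0,"ry":0,"rz":0,"claw":0},{"tx":0,"ty":0,"tz":0.02,"rx":0,"ry":0,"rz":0,"claw":0},{"tx":0,"ty":0,"tz":0.004,"rx":0,"ry":0,"rz":0,"claw":0},{"tx":0,"ty":0,"tz":0.002,"rx":0,"ry":0,"rz":0,"claw":0},{"tx":0,"ty":0,"tz":0.002,"rx":0,"ry":0,"rz":0,"claw":0},{"tx":0,"ty":0,"tz":0.002,"rx":0,"ry":0,"rz":0,"claw":0},{"tx":0,"ty":0,"tz":0.002,"rx":0,"ry":0,"rz":0,"claw":0},{"tx":0,"ty":0,"tz":0.002,"rx":0,"ry":0,"rz":0,"claw":0},{"tx":0,"ty":0,"tz":0,"rx":0,"ry":0,"rz":0,"claw":0},{"tx":0,"ty":0,"tz":0,"rx":0,"ry":0,"rz":0,"claw":0}]}' 30
python3 cov.py
```

```text
clock: 11.1
tool_pos: [0.54, -0.0345, 0.2465]
tool_rot: [0.0, 0.001, 1.0, 0.0]
ft_force: [-0.9, -0.2, -2.7]
width: 0.0104
gripper_force: 29.9
[ 0.5400229  -0.03445527  0.24659251] 89.90264661355793 [ 0.78964212 -0.01760945 -2.51263182] 0.009828611562578101
plane [-0.00043818 -0.00136117  0.21893573] ((541.7898559570312, -35.00104904174805), (92.70294952392578, 118.12551879882812), 5.5548834800720215)
tool delta to centre [ 2.22142822e-04 -4.45105441e-04 -9.45242614e-08]
```

```bash
python3 -m handwheel '{"steps":[{"tx":0,"ty":0,"tz":0.001,"rx":0,"ry":0,"rz":0,"claw":0},{"tx":0,"ty":0,"tz":0.001,"rx":0,"ry":0,"rz":0,"claw":0},{"tx":0,"ty":0,"tz":0.001,"rx":0,"ry":0,"rz":0,"claw":0},{"tx":0,"ty":0,"tz":0,"rx":0,"ry":0,"rz":0,"claw":0},{"tx":0,"ty":0,"tz":0,"rx":0,"ry":0,"rz":0,"claw":0}]}' 30
python3 cov.py
```

```text
clock: 11.65
tool_pos: [0.5401, -0.0345, 0.2443]
tool_rot: [0.001, 0.001, 1.0, -0.0]
ft_force: [-0.6, 0.3, 1.3]
width: 0.0097
gripper_force: 29.9
[ 0.54008529 -0.03445939  0.24414798] 89.90163663329821 [-1.97781706  0.13935737  2.1138458 ] 0.00993387809061036
plane [ 0.00061701 -0.00023336  0.21738249] ((541.2486572265625, -35.13953399658203), (91.63034057617188, 118.07688903808594), 5.581460475921631)
tool delta to centre [ 2.84532066e-04 -4.41103458e-04 -2.55538340e-07]
```

Seated flat, with the cover's weight off the wrist. Next I turn the wing back to 0 and start pressing.

```bash
python3 -m handwheel '{"steps":[{"tx":0,"ty":0,"tz":0,"rx":0,"ry":0,"rz":-2.75,"claw":0},{"tx":0,"ty":0,"tz":0,"rx":0,"ry":0,"rz":-2.75,"claw":0},{"tx":0,"ty":0,"tz":0.002,"rx":0,"ry":0,"rz":0,"claw":0},{"tx":0,"ty":0,"tz":0.002,"rx":0,"ry":0,"rz":0,"claw":0},{"tx":0,"ty":0,"tz":0,"rx":0,"ry":0,"rz":0,"claw":0},{"tx":0,"ty":0,"tz":0,"rx":0,"ry":0,"rz":0,"claw":0}]}' 30
python3 cov.py
python3 -m handwheel '{"steps":[{"tx":0,"ty":0,"tz":0.001,"rx":0,"ry":0,"rz":0,"claw":0},{"tx":0,"ty":0,"tz":0.001,"rx":0,"ry":0,"rz":0,"claw":0},{"tx":0,"ty":0,"tz":0.001,"rx":0,"ry":0,"rz":0,"claw":0},{"tx":0,"ty":0,"tz":0,"rx":0,"ry":0,"rz":0,"claw":0},{"tx":0,"ty":0,"tz":0,"rx":0,"ry":0,"rz":0,"claw":0}]}' 30
```

```text
clock: 12.3
tool_pos: [0.5401, -0.0345, 0.2396]
tool_rot: [0.0, -0.047, 0.999, -0.0]
ft_force: [-0.5, 0.9, 2.1]
width: 0.0099
gripper_force: 30.0
[ 0.54009342 -0.03450561  0.2396462 ] 95.38114852826476 [-0.73478939  0.4092149   3.29892029] 0.009977778111172045
plane [2.31672396e-05 8.98972838e-05 2.17505842e-01] ((541.779296875, -35.71343231201172), (92.26842498779297, 119.1879653930664), 5.649104595184326)
tool delta to centre [ 3.29113521e-04 -3.65135957e-04 -1.39127253e-07]
clock: 12.85
tool_pos: [0.5401, -0.0345, 0.2366]
tool_rot: [0.0, -0.047, 0.999, -0.0]
ft_force: [-0.1, 0.3, 3.1]
width: 0.0097
gripper_force: 30.0
```

```bash
python3 -m handwheel '{"steps":[{"tx":0,"ty":0,"tz":0.001,"rx":0,"ry":0,"rz":0,"claw":0},{"tx":0,"ty":0,"tz":0.001,"rx":0,"ry":0,"rz":0,"claw":0},{"tx":0,"ty":0,"tz":0,"rx":0,"ry":0,"rz":0,"claw":0},{"tx":0,"ty":0,"tz":0,"rx":0,"ry":0,"rz":0,"claw":0}]}' 30
python3 -m handwheel '{"steps":[{"tx":0,"ty":0,"tz":0.001,"rx":0,"ry":0,"rz":0,"claw":0},{"tx":0,"ty":0,"tz":0.001,"rx":0,"ry":0,"rz":0,"claw":0},{"tx":0,"ty":0,"tz":0,"rx":0,"ry":0,"rz":0,"claw":0},{"tx":0,"ty":0,"tz":0,"rx":0,"ry":0,"rz":0,"claw":0}]}' 30
python3 -m handwheel '{"steps":[{"tx":0,"ty":0,"tz":0.001,"rx":0,"ry":0,"rz":0,"claw":0},{"tx":0,"ty":0,"tz":0,"rx":0,"ry":0,"rz":0,"claw":0},{"tx":0,"ty":0,"tz":0,"rx":0,"ry":0,"rz":0,"claw":0}]}' 30
```

```text
clock: 13.25
tool_pos: [0.5401, -0.0345, 0.2346]
tool_rot: [0.0, -0.047, 0.999, 0.0]
ft_force: [0.6, -1.2, 3.1]
width: 0.0098
gripper_force: 30.0
clock: 13.65
tool_pos: [0.5401, -0.0345, 0.2325]
tool_rot: [0.0, -0.047, 0.999, -0.0]
ft_force: [-0.2, 0.6, 4.2]
width: 0.0102
gripper_force: 30.0
clock: 13.95
tool_pos: [0.5401, -0.0345, 0.2315]
tool_rot: [0.0, -0.047, 0.999, -0.0]
ft_force: [1.8, -0.0, 5.5]
width: 0.0099
gripper_force: 30.0
```

Press is about 13 mm. From here I step by 0.5 mm, feeling for the anvil.

```bash
python3 -m handwheel '{"steps":[{"tx":0,"ty":0,"tz":0.0005,"rx":0,"ry":0,"rz":0,"claw":0},{"tx":0,"ty":0,"tz":0,"rx":0,"ry":0,"rz":0,"claw":0},{"tx":0,"ty":0,"tz":0,"rx":0,"ry":0,"rz":0,"claw":0}]}' 30
python3 -m handwheel '{"steps":[{"tx":0,"ty":0,"tz":0.0005,"rx":0,"ry":0,"rz":0,"claw":0},{"tx":0,"ty":0,"tz":0,"rx":0,"ry":0,"rz":0,"claw":0},{"tx":0,"ty":0,"tz":0,"rx":0,"ry":0,"rz":0,"claw":0}]}' 30
```

```text
clock: 14.25
tool_pos: [0.5401, -0.0345, 0.2311]
tool_rot: [0.0, -0.047, 0.999, 0.0]
ft_force: [1.3, -0.7, 4.5]
width: 0.0097
gripper_force: 30.0
clock: 14.55
tool_pos: [0.5401, -0.0345, 0.2306]
tool_rot: [0.0, -0.047, 0.999, -0.0]
ft_force: [0.8, -0.3, 5.0]
width: 0.0097
gripper_force: 30.0
```

```bash
python3 -m handwheel '{"steps":[{"tx":0,"ty":0,"tz":0.0005,"rx":0,"ry":0,"rz":0,"claw":0},{"tx":0,"ty":0,"tz":0,"rx":0,"ry":0,"rz":0,"claw":0},{"tx":0,"ty":0,"tz":0,"rx":0,"ry":0,"rz":0,"claw":0}]}' 30
```

```text
clock: 14.85
tool_pos: [0.5401, -0.0345, 0.2302]
tool_rot: [0.0, -0.047, 0.999, -0.0]
ft_force: [0.2, -1.0, 5.7]
width: 0.0098
gripper_force: 30.0
```

```bash
python3 -m handwheel '{"steps":[{"tx":0,"ty":0,"tz":0.0005,"rx":0,"ry":0,"rz":0,"claw":0},{"tx":0,"ty":0,"tz":0,"rx":0,"ry":0,"rz":0,"claw":0},{"tx":0,"ty":0,"tz":0,"rx":0,"ry":0,"rz":0,"claw":0}]}' 30
```

```text
clock: 15.15
tool_pos: [0.5401, -0.0345, 0.2302]
tool_rot: [0.001, -0.047, 0.999, -0.0]
ft_force: [-0.8, -0.7, 6.0]
width: 0.0096
gripper_force: 30.0
```

```bash
python3 -m handwheel '{"steps":[{"tx":0,"ty":0,"tz":0.0004,"rx":0,"ry":0,"rz":0,"claw":0},{"tx":0,"ty":0,"tz":0,"rx":0,"ry":0,"rz":0,"claw":0},{"tx":0,"ty":0,"tz":0,"rx":0,"ry":0,"rz":0,"claw":0}]}' 30
```

```text
clock: 15.45
tool_pos: [0.5401, -0.0345, 0.2302]
tool_rot: [0.001, -0.047, 0.999, -0.0]
ft_force: [-0.1, -0.3, 7.4]
width: 0.0097
gripper_force: 30.0
```

TCP stopped at 0.2302 and force rises, so the anvil is felt. I'll ease off 0.4 mm and turn clockwise.

```bash
python3 -m handwheel '{"steps":[{"tx":0,"ty":0,"tz":-0.0004,"rx":0,"ry":0,"rz":0,"claw":0},{"tx":0,"ty":0,"tz":0,"rx":0,"ry":0,"rz":5,"claw":0},{"tx":0,"ty":0,"tz":0,"rx":0,"ry":0,"rz":5,"claw":0},{"tx":0,"ty":0,"tz":0,"rx":0,"ry":0,"rz":5,"claw":0},{"tx":0,"ty":0,"tz":0,"rx":0,"ry":0,"rz":5,"claw":0},{"tx":0,"ty":0,"tz":0,"rx":0,"ry":0,"rz":0,"claw":0},{"tx":0,"ty":0,"tz":0,"rx":0,"ry":0,"rz":0,"claw":0}]}' 45
python3 -c "
from rig import sense;s=sense();print(s['moment'],s['joints'])"
```

```text
clock: 16.15
tool_pos: [0.5401, -0.0345, 0.2302]
tool_rot: [0.001, 0.127, 0.992, -0.0]
ft_force: [0.2, 0.5, 6.8]
width: 0.0095
gripper_force: 45.0
[-0.09452487 -0.0599853  -0.02961685] [-1.68555314e-01  6.32770839e-02  1.34763218e+00  4.47286114e-05
  1.72958959e+00 -1.48449080e+00]
```

```bash
python3 -m handwheel '{"steps":[{"tx":0,"ty":0,"tz":0,"rx":0,"ry":0,"rz":5,"claw":0},{"tx":0,"ty":0,"tz":0,"rx":0,"ry":0,"rz":5,"claw":0},{"tx":0,"ty":0,"tz":0,"rx":0,"ry":0,"rz":5,"claw":0},{"tx":0,"ty":0,"tz":0,"rx":0,"ry":0,"rz":5,"claw":0},{"tx":0,"ty":0,"tz":0,"rx":0,"ry":0,"rz":5,"claw":0},{"tx":0,"ty":0,"tz":0,"rx":0,"ry":0,"rz":5,"claw":0},{"tx":0,"ty":0,"tz":0,"rx":0,"ry":0,"rz":5,"claw":0},{"tx":0,"ty":0,"tz":0,"rx":0,"ry":0,"rz":5,"claw":0},{"tx":0,"ty":0,"tz":0,"rx":0,"ry":0,"rz":5,"claw":0},{"tx":0,"ty":0,"tz":0,"rx":0,"ry":0,"rz":5,"claw":0},{"tx":0,"ty":0,"tz":0,"rx":0,"ry":0,"rz":5,"claw":0},{"tx":0,"ty":0,"tz":0,"rx":0,"ry":0,"rz":5,"claw":0},{"tx":0,"ty":0,"tz":0,"rx":0,"ry":0,"rz":5,"claw":0},{"tx":0,"ty":0,"tz":0,"rx":0,"ry":0,"rz":5,"claw":0},{"tx":0,"ty":0,"tz":0,"rx":0,"ry":0,"rz":1,"claw":0},{"tx":0,"ty":0,"tz":0,"rx":0,"ry":0,"rz":0,"claw":0},{"tx":0,"ty":0,"tz":0,"rx":0,"ry":0,"rz":0,"claw":0}]}' 45
python3 cov.py
```

```text
clock: 17.85
tool_pos: [0.5401, -0.0345, 0.2302]
tool_rot: [0.0, 0.679, 0.734, 0.0]
ft_force: [0.3, 0.1, 6.1]
width: 0.0096
gripper_force: 44.9
[ 0.54011589 -0.03456359  0.23023412] 4.401885751222558 [ 0.19399068 -0.79578728  6.8659401 ] 0.009640804671377325
plane [5.85105500e-04 7.42497392e-05 2.17444536e-01] ((540.6632690429688, -34.86183166503906), (90.11412811279297, 117.510009765625), 5.745037078857422)
tool delta to centre [-3.11171531e-04 -3.40774752e-04 -2.61101500e-07]
```

```bash
python3 -m handwheel '{"steps":[{"tx":0,"ty":0,"tz":-0.001,"rx":0,"ry":0,"rz":0,"claw":0},{"tx":0,"ty":0,"tz":-0.001,"rx":0,"ry":0,"rz":0,"claw":0},{"tx":0,"ty":0,"tz":-0.001,"rx":0,"ry":0,"rz":0,"claw":0},{"tx":0,"ty":0,"tz":0,"rx":0,"ry":0,"rz":0,"claw":0},{"tx":0,"ty":0,"tz":0,"rx":0,"ry":0,"rz":0,"claw":0},{"tx":0,"ty":0,"tz":0,"rx":0,"ry":0,"rz":0,"claw":0.4},{"tx":0,"ty":0,"tz":0,"rx":0,"ry":0,"rz":0,"claw":0.4},{"tx":0,"ty":0,"tz":0,"rx":0,"ry":0,"rz":0,"claw":0.4},{"tx":0,"ty":0,"tz":0,"rx":0,"ry":0,"rz":0,"claw":0.4}]}' 30
python3 -m handwheel '{"steps":[{"tx":0,"ty":0,"tz":-0.02,"rx":0,"ry":0,"rz":0,"claw":0.4},{"tx":0,"ty":0,"tz":-0.03,"rx":0,"ry":0,"rz":0,"claw":0.4},{"tx":0,"ty":0,"tz":-0.04,"rx":0,"ry":0,"rz":0,"claw":0.4},{"tx":0,"ty":0,"tz":-0.03,"rx":0,"ry":0,"rz":0,"claw":0.4},{"tx":0,"ty":0,"tz":0,"rx":0,"ry":0,"rz":0,"claw":0.4},{"tx":0,"ty":0,"tz":0,"rx":0,"ry":0,"rz":0,"claw":0.4},{"tx":0,"ty":0,"tz":0,"rx":0,"ry":0,"rz":0,"claw":0.4}]}'
python3 - <<'E'
from h import *
p,d=grab_frame("wrist");save("w6.png",p)
v,u=np.mgrid[0:480,0:640];P=world("wrist",u,v,d)
hsv=cv2.cvtColor(p,cv2.COLOR_RGB2HSV);g=(d>0)&(np.hypot(P[...,0]-.54,P[...,1]+.035)<.085)
q=P[g&(abs(P[...,2]-.2175)<.006)&(hsv[...,1]>150)&((hsv[...,0]<6)|(hsv[...,0]>174))]
f=np.linalg.lstsq(np.c_[q[:,:2]-[.54,-.035],np.ones(len(q))],q[:,2],rcond=None)[0]
print("plane",f,cv2.minAreaRect((q[:,:2]*1000).astype(np.float32)))
w=P[g&(np.hypot(P[...,0]-.54,P[...,1]+.035)<.02)&(P[...,2]>.238)&(P[...,2]<.268)]
print("wing top",np.median(w[:,2]),cv2.minAreaRect((w[:,:2]*1000).astype(np.float32)))
E
```

```text
clock: 18.8
tool_pos: [0.5395, -0.0343, 0.2315]
tool_rot: [-0.001, 0.679, 0.734, -0.0]
ft_force: [0.3, -0.3, 0.7]
width: 0.037
gripper_force: 0.0
clock: 19.5
tool_pos: [0.5395, -0.0344, 0.3503]
tool_rot: [-0.002, 0.679, 0.734, -0.001]
ft_force: [-0.3, -0.1, 0.6]
width: 0.0376
gripper_force: 0.0
plane [-1.12565309e-04 -9.67723095e-05  2.17193182e-01] ((528.386474609375, -36.67860412597656), (114.78932189941406, 118.30260467529297), 6.072055816650391)
wing top 0.24743760205408089 ((540.553955078125, -34.37613296508789), (9.60306453704834, 29.58257484436035), 4.526055335998535)
```

View pics/w6.png

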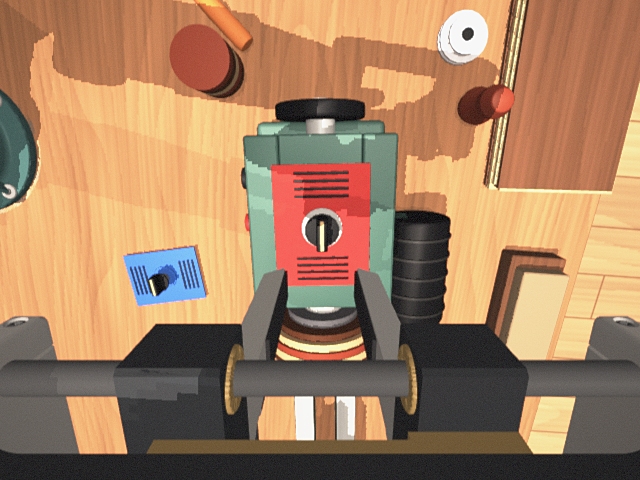

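The view shows the cover flat on the headstock at (322,225) with its wing line along the spindle at (322,237). The stud sits about 11 mm in, which matches the notch depth, and the gripper is clear. Handing in.

```bash
python3 -c "
from rig import sign_off;print(sign_off())"
```

```text
the job is handed in; nothing more can be done
None
```

The red cover lies flat in the headstock opening with its stud pressed in about 11 mm and turned about 91° clockwise, seated in its notch by camera measurement; the gripper is clear and the job is handed in (no verdict was returned).

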